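# Sweep the offcuts off the saw table into the bin

### The arm

A 6-joint arm with a two-finger parallel gripper is mounted at the origin on the work surface. World frame = base frame: x ahead of the robot, y to its left, z up, the work surface at z = 0. Lengths are in m, angles in rad, forces in N, time in s.
With the tool pointing down it reaches from about 0.425 to 0.95 m from the base axis. Payload 3.5 kg.
Tool frame: the origin (TCP) lies at the very end of the fingers, on their centre line; the grasp point (between the pads) lies 19 mm behind it; x points along the fingers, z is the direction in which the jaws open and shut, and the axes are right-handed (so a half turn about x gives the same grasp; the last joint's range is limited). The gripper opens to 85 mm and grips with 20 to 120 N. Pads are 22 mm wide; open, the fingers measure 114 mm over their backs; the gripper's body (76 mm by 85 mm) begins 54 mm behind the grasp point. The pads swing forward as they close: fully open they stand 13 mm farther back than shut.
Start: joints at [1.119, 0.286, 1.577, -0, 1.279, -0.15], TCP at [0.201, 0.644, 0.208] pointing down, gripper open.
Joint ranges: [-2.77, 2.77], [-0.9, 2.22], [0.21, 2.48], [-1.53, 4.67], [0.24, 2.81], [-2.84, 2.84]. Speed limits (rad/s): [2.79, 2.79, 3.14, 3.14, 3.14, 3.14].

### API

Orientations are given as a unit quaternion [x, y, z, w].
In Python, from plant import ctrl, cams gives the robot as it stands.
- The arm moves only by the tool play_rows, never from a script. Its argument "rows" is a list of rows, each a list of 3 entries, a list of its own where there are three numbers: the opening in per cent of the stroke, from 0 (shut) to 100 (fully open), then the shift along the tool's x, y, z in units of 0.3 m (1.0 is 0.3 m), then the turn, a rotation vector about the tool's x, y, z in units of pi/2 rad (1.0 is pi/2 rad). A call has 1 to 10 rows; each row is the pose to reach, as a shift and turn from the pose commanded when the call began, along the tool's axes at that moment; what a row does not reach only later rows make up. A row lasts 1/12 s, in which the tool goes at most 41.7 mm and 7.16 degrees, less where a joint would pass 70% of its speed; a pose out of reach is approached as far as the arm can. A call with a number of a shift or a turn outside -1 to 1 is refused whole. A call with a gripper value outside its range is refused whole. The fingers move at their own pace and stop on an object; "force" is the grip in N (left out, the last holds). Time passes only in rows, so rows that repeat a pose let the fingers close. It gives the time, the measured TCP pose, the force and the opening at its end, in the units of the state.
- ctrl.get_state(): the state, without advancing time (a new reading comes with each control period).
- cams.read_camera(name): name is "scene" or "top"; returns a dict with "color" (384x512x3 uint8, red, green, blue), "fx", "fy", "cx", "cy" (pixels), "view" (4x4, takes a point from world to camera coordinates). Camera axes: x right, y down, z forward; pixel columns grow to the right and rows downward; lengths in m; the calibration is good to about 2 mm. A picture is of the moment at which its call begins. There is no depth.
- ctrl.sign_off(): hands the job in, once; it reports no verdict.
The state is a dict: "time": time; "qpos": joint angles; "dq": joint speeds; "joint_efforts": joint torques, N m; "eef_pos": TCP position; "tcp_rot": TCP orientation; "contact_force": force on the tool from outside, world axes, zero at the start; "wrist_torque": the same for the moment, N m; "opening": opening from 0.0 (shut) to 1.0 (fully open).
Only numpy, scipy, OpenCV 4.12 (cv2) and the standard library are available. Lean on these libraries where they do the work, as an engineer would, in place of code of your own. Each camera call takes 0.05 s, during which the arm holds its last target. There are 200 camera calls.

### The job

Clear the bench saw's table: with your fingertips, sweep the four wooden offcuts across the table and over its left edge, so that they drop into the grey offcut bin standing there. Push them along the table, do not pick them up, carry or fling them. Leave the brass height gauge where it lies among them, keep off the blade guard, and do not shift the fence, the finished strip or anything else on the bench.

Things in the scene. Friction and masses are not known exactly. Their poses are not given: they have to be found in the camera images.
- saw: Compact bench table saw, blue housing with a flat aluminium table, fixed. Origin on the bench under its middle; x along the blade (feed direction, away from the operator), y to the operator's left, z up. The table's top is at z = 120 mm and spans x -160..160, y -190..170 mm. Guard and fence lie right of y = -35 mm; left of that only the offcuts and the brass gauge are on the table.
- table_edge (a point): Middle of the saw table's left edge, on its top surface (saw frame: x 0, y 170, z 120 mm); the edge runs along the saw's x axis, 160 mm either way. The table is 12 mm thick here and overhangs the housing. Its grooves and mitre slot are only surface marks.
- bin: Open grey plastic bin, 300 (x) x 150 (y) x 95 mm high, walls 4 mm, fixed on the bench, axes parallel to the saw's, near wall 25 mm under the table's left edge; origin at the centre of its underside. Rim 25 mm below the table top, mouth reaching 121 mm beyond the edge. It is a little shorter than the edge and stands at varying places along it: what goes over the edge beyond its ends misses it.
- offcut_block: Loose wooden offcut left over from sawing, lying flat on the saw table; origin at the centre of its underside, x along its length, z up. Dark brown block, 50 x 25 x 18 mm high, about 17 g.
- offcut_stub: Loose wooden offcut left over from sawing, lying flat on the saw table; origin at the centre of its underside, x along its length, z up. Mid-brown stub of square bar, 44 x 22 x 22 mm high, about 16 g.
- offcut_ply: Loose wooden offcut left over from sawing, lying flat on the saw table; origin at the centre of its underside, x along its length, z up. Plywood piece, 40 x 32 x 15 mm high, about 14 g.
- offcut_notched: Loose wooden offcut left over from sawing, lying flat on the saw table; origin at the centre of its underside, x along its length, z up. Pale L-shaped piece, 46 x 32 x 18 mm high overall (a 46 x 18 bar along x at y -16..2 mm, with a 22 x 14 step on its +y side at x -23..-1 mm), about 16 g.
- height_gauge: Small stepped brass gauge for setting the blade height, lying loose on the saw table among the offcuts, 60 g: 39 (x) x 18 (y) mm, with three 13 mm long steps, 6, 12 and 18 mm high from -x to +x. Origin at the centre of its underside, x along its length, z up. It must stay where it is.
- guard: Blade guard of the saw: translucent hood with a red nose, about 145 (x) x 25 x 41 mm high, running along the blade on the saw table at y = -50 mm in the saw's frame; origin on the table top under its middle. Fixed.
- fence_top (a point): Middle of the top of the rip fence, an aluminium bar 310 x 22 x 35 mm high lying along the saw's x axis to the right of the blade guard. It is clamped, but slides sideways if pushed hard (over about 8 N).
- strip: Finished hardwood strip, 170 x 30 x 18 mm, lying loose between fence and guard; origin at the centre of its underside.
- push_stick: Yellow plastic push stick, 205 x 36 x 10 mm, lying on the saw table right of the fence; origin on its underside near its middle, x along its length.
- oil_bottle: White oil bottle, 48 mm across, 120 mm tall, on the bench right of the saw; origin at its foot.
- fuel_box: Orange carton, 115 x 80 x 30 mm, on the bench left of the bin; origin at the centre of its underside.
- flywheel: Brass flywheel, 80 mm across, 20 mm high, lying on the bench to the right; origin at the centre of its underside.

How it is judged:
At the end, for the whole second after the job is handed in: All four offcuts lie at rest inside the bin (below its rim, within its walls); the height gauge still lies flat within 8 mm of where it was, the fence is within 4 mm and the strip, push stick, oil bottle, fuel box and flywheel within 15 mm of where they were (x of offcut_block in the frame of bin between -0.15 and 0.15 m and y of offcut_block in the frame of bin between -0.075 and 0.075 m and height (world z) of each of offcut_block, offcut_stub, offcut_ply, offcut_notched below 0.09 m and linear speed of each of offcut_block, offcut_stub, offcut_ply, offcut_notched below 0.03 m/s and x of offcut_stub in the frame of bin between -0.15 and 0.15 m and y of offcut_stub in the frame of bin between -0.075 and 0.075 m and x of offcut_ply in the frame of bin between -0.15 and 0.15 m and y of offcut_ply in the frame of bin between -0.075 and 0.075 m and x of offcut_notched in the frame of bin between -0.15 and 0.15 m and y of offcut_notched in the frame of bin between -0.075 and 0.075 m and distance of height_gauge from where it was at the start of the episode below 0.008 m and angle between height_gauge's own z axis and vertical below 0.1 rad and distance of each of strip, push_stick, oil_bottle, fuel_box, flywheel from where it was at the start of the episode below 0.015 m and distance of fence_top from where it was at the start of the episode below 0.004 m); the robot touches nothing.
It fails at once if an offcut is picked up: it rises more than 40 mm above the saw table (height (world z) of any of offcut_block, offcut_stub, offcut_ply, offcut_notched above 0.16 m).
It fails at once if an offcut is carried or flung out through the air instead of being swept over the edge (more than 50 mm beyond the left edge and still above table height) ((y of offcut_block in the frame of saw above 0.22 m and height (world z) of offcut_block above 0.125 m) or (y of offcut_stub in the frame of saw above 0.22 m and height (world z) of offcut_stub above 0.125 m) or (y of offcut_ply in the frame of saw above 0.22 m and height (world z) of offcut_ply above 0.125 m) or (y of offcut_notched in the frame of saw above 0.22 m and height (world z) of offcut_notched above 0.125 m)).
It fails at once if the brass height gauge is shifted by more than 8 mm or tipped (not (distance of height_gauge from where it was at the start of the episode below 0.008 m and angle between height_gauge's own z axis and vertical below 0.1 rad)).
It fails at once if the blade guard is knocked (more than 5 N) (contact force between guard and anything else above 5 N).
It fails at once if the rip fence is shifted by more than 4 mm, or the finished strip, push stick, oil bottle, fuel box or flywheel by more than 15 mm (distance of fence_top from where it was at the start of the episode above 0.004 m or distance of any of strip, push_stick, oil_bottle, fuel_box, flywheel from where it was at the start of the episode above 0.015 m).
It also fails if it takes over 61 s, if anything falls off the work surface, if the arm or the gripper's body presses on something with over 40 N, if the wrist force passes 120 N, or if a joint passes its speed limit or range.

## Working session

There is one attempt and no reset: what is moved stays moved. The work goes in short steps, Python scripts to look and compute and a tool call to move; the robot and the scene stay as the last step left them, time stands still between calls to the robot, and variables do not carry over. Pictures are saved under pics/ and viewed, about 8 in all and at most 12, crops included, and the job is handed in when it is done.

Besides the shell and the picture viewer there is one more tool, called after "Request:" as name(argument=value, ...), one argument or row to a line, values as JSON. play_rows: Moves the arm, as the interface text tells. Shifts and turns lie within -1 to 1; 1 stands for 0.3 m of shift or pi/2 rad of turn. Its arguments: {"type":"object","properties":{"rows":{"type":"array"},"force":{"type":"number"}},"required":["rows"]}

```bash
mkdir -p pics; ls; python3 - <<'E'
from plant import ctrl,cams
import cv2,numpy as np
s=ctrl.get_state();print({k:np.round(v,3).tolist() for k,v in s.items()})
for n in("top","scene"):
    c=cams.read_camera(n);print(n,c["fx"],c["fy"],c["cx"],c["cy"],np.round(c["view"],4).tolist())
    cv2.imwrite(f"pics/{n}0.png",cv2.resize(c["color"][:,:,::-1],(800,600),interpolation=cv2.INTER_CUBIC))
    np.savez(f"pics/{n}0.npz",**c)
E
```

```text
pics
{'time': 0.0, 'qpos': [1.119, 0.287, 1.578, -0.0, 1.279, -0.15], 'dq': [-0.002, 0.001, -0.0, 0.0, 0.0, 0.003], 'joint_efforts': [-0.0, -40.596, -29.263, -0.0, 0.006, 0.0], 'eef_pos': [0.2, 0.644, 0.207], 'tcp_rot': [-0.42, 0.57, 0.419, 0.569], 'contact_force': [0.095, 0.529, -0.764], 'wrist_torque': [0.014, 0.015, -0.036], 'opening': 1.003}
top 446.9986940440772 446.9986940440772 256.7470171140014 188.35276624682135 [[-0.0386, -0.9992, -0.0035, 0.0119], [-0.9771, 0.0384, -0.2094, 0.5376], [0.2093, -0.0047, -0.9778, 1.6244], [0.0, 0.0, 0.0, 1.0]]
scene 424.99317465318086 424.99317465318086 258.2476109049321 192.12588831366654 [[0.4043, 0.9146, -0.004, -0.2423], [0.5136, -0.2306, -0.8265, -0.1864], [-0.7568, 0.332, -0.563, 1.7274], [0.0, 0.0, 0.0, 1.0]]
```

View pics/top0.png

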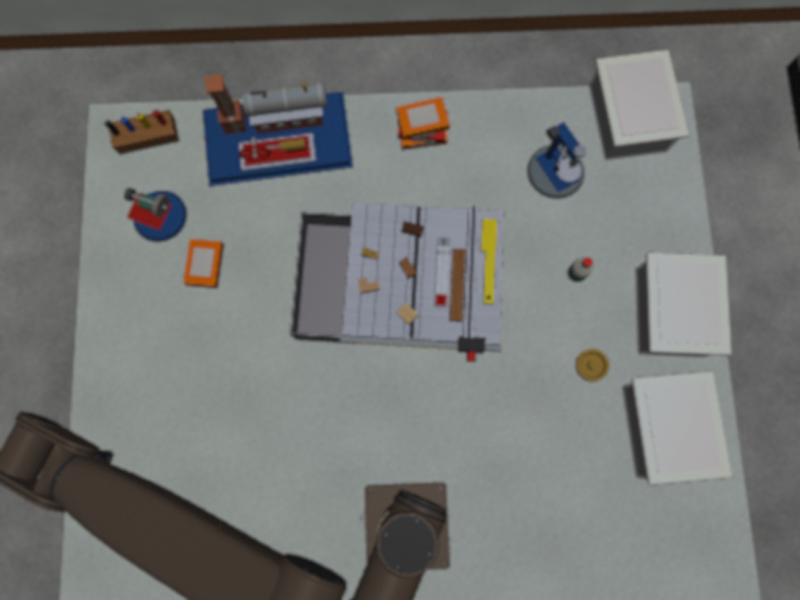

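View pics/scene0.png

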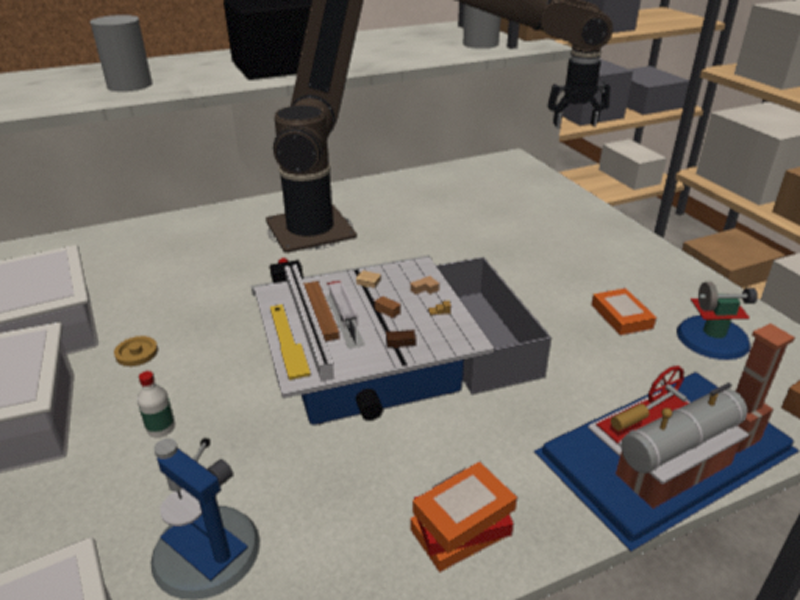

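```bash
cat > h.py <<'E'
import numpy as np,cv2
def P(c,p):
    p=np.atleast_2d(p);q=p@c["view"][:3,:3].T+c["view"][:3,3]
    return np.c_[c["fx"]*q[:,0]/q[:,2]+c["cx"],c["fy"]*q[:,1]/q[:,2]+c["cy"]]
def ray(c,u,v,z):
    R=c["view"][:3,:3];o=-R.T@c["view"][:3,3];d=R.T@np.array([(u-c["cx"])/c["fx"],(v-c["cy"])/c["fy"],1])
    return o+d*(z-o[2])/d[2]
# rectified: image up=+x, left=+y, s px/m
def rect(c,z,x1,x0,y1,y0,s,grid=.05):
    W,H=int(round((y1-y0)*s)),int(round((x1-x0)*s))
    X,Y=np.meshgrid(x1-(np.arange(H)+.5)/s,y1-(np.arange(W)+.5)/s,indexing="ij")
    uv=P(c,np.c_[X.ravel(),Y.ravel(),np.full(X.size,z)]).reshape(H,W,2).astype(np.float32)
    im=cv2.remap(np.ascontiguousarray(c["color"][:,:,::-1]),uv[...,0],uv[...,1],cv2.INTER_CUBIC)
    if grid:
        for g in np.arange(np.ceil(x0/grid)*grid,x1,grid):
            r=int((x1-g)*s);im[r:r+1,::6]=(0,255,0);cv2.putText(im,f"{g:.2f}",(0,r-1),0,.35,(0,0,255),1)
        for g in np.arange(np.ceil(y0/grid)*grid,y1,grid):
            r=int((y1-g)*s);im[::6,r:r+1]=(0,255,0);cv2.putText(im,f"{g:.2f}",(r,H-3),0,.35,(0,0,255),1)
    return im
E
python3 - <<'E'
from h import *
t=dict(np.load("pics/top0.npz"));s=dict(np.load("pics/scene0.npz"))
k=512/800
for n,u,v,z in(("edgefarL",352,205,.12),("edgenearL",343,333,.12),("farR",503,208,.12),("nearR",500,348,.12),("block",412,229,.138),("bin fl",303,214,.095),("bin nl",295,337,.095)):
    print(n,np.round(ray(t,u*k,v*k,z),3))
a=rect(t,.128,.82,.42,.26,-.14,2000/1000*1000);b=rect(s,.128,.82,.42,.26,-.14,2000)
cv2.imwrite("pics/r1.png",np.hstack([cv2.resize(a,(400,400),interpolation=3),cv2.resize(b,(400,400),interpolation=3)]))
a=rect(t,.128,.80,.40,.32,-.08,1500);b=rect(s,.128,.80,.40,.32,-.08,1500)
cv2.imwrite("pics/ra.png",a);cv2.imwrite("pics/rb.png",b)
E
```

```text
edgefarL [0.746 0.1   0.12 ]
edgenearL [0.439 0.128 0.12 ]
farR [ 0.724 -0.259  0.12 ]
nearR [ 0.39  -0.229  0.12 ]
block [ 0.675 -0.04   0.138]
bin fl [0.737 0.22  0.095]
bin nl [0.438 0.241 0.095]
```

View pics/ra.png

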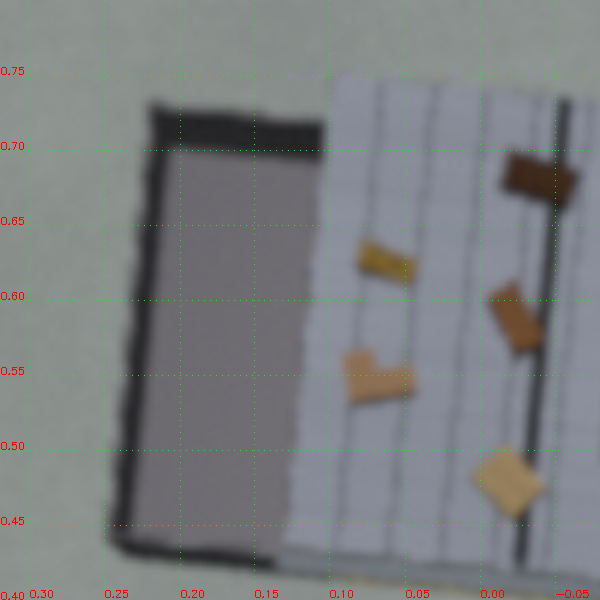

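View pics/rb.png

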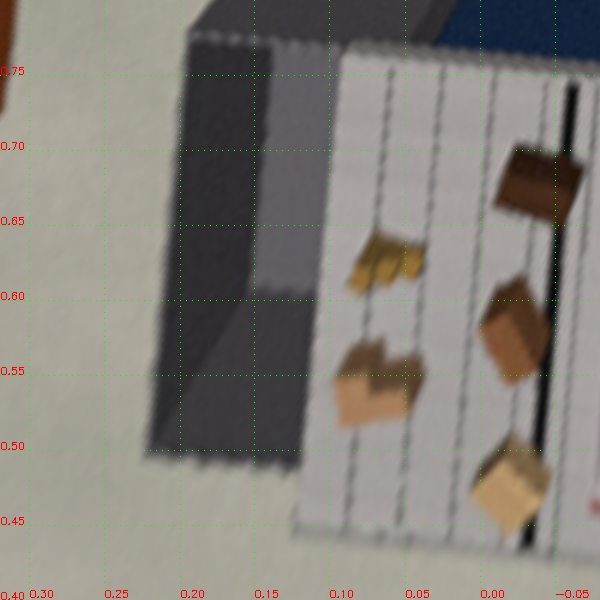

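```bash
cat > st.py <<'E'
import numpy as np
from scipy.spatial.transform import Rotation as R
from plant import ctrl
a=-.0925
SX=np.array([np.cos(a),np.sin(a),0]);SY=np.array([-np.sin(a),np.cos(a),0]);O=np.array([.571,-.0545,0])
def st():
    s=ctrl.get_state();T=R.from_quat(s["tcp_rot"]);d=np.array(s["eef_pos"])-O
    Rt=R.from_matrix(np.c_[[0,0,-1],SY,SX])
    print("t",round(s["time"],2),"saw xyz mm",np.round([d@SX*1e3,d@SY*1e3,d[2]*1e3],1),"F",np.round(s["contact_force"],1),"open",round(s["opening"],2))
    print("turn left (units)",np.round((T.inv()*Rt).as_rotvec()/(np.pi/2),4),"tool axes",np.round(T.as_matrix(),3).tolist())
    return s,T,Rt
E
python3 - <<'E'
from st import *
s,T,Rt=st()
for xs,ys,z in((.102,-.02,.2),):
    w=O+SX*xs+SY*ys+[0,0,z];print("shift units",np.round(T.inv().apply(w-s["eef_pos"])/.3,3))
E
```

```text
t 0.1 saw xyz mm [-433.6  661.2  207. ] F [0.4 0.1 0.7] open 1.0
turn left (units) [ 8.667e-01 -1.300e-03  7.000e-04] tool axes [[-0.001, -0.955, 0.297], [-0.002, 0.297, 0.955], [-1.0, 0.0, -0.002]]
shift units [ 0.026 -2.218 -1.85 ]
```

Request:
play_rows(
  rows=[
    [12, [0, -1, -0.83], [0.43, 0, 0]],
    [12, [0, -1, -0.83], [0.43, 0, 0]],
    [12, [0, -1, -0.83], [0.43, 0, 0]],
    [12, [0, -1, -0.83], [0.43, 0, 0]],
    [12, [0, -1, -0.83], [0.43, 0, 0]],
    [12, [0, -1, -0.83], [0.43, 0, 0]],
    [12, [0, -1, -0.83], [0.43, 0, 0]],
    [12, [0, -1, -0.83], [0.43, 0, 0]],
    [12, [0, -1, -0.83], [0.43, 0, 0]],
    [12, [0, -1, -0.83], [0.43, 0, 0]],
  ],
  force=20,
)

```text
time: 0.93
eef_pos: [0.4149, 0.3137, 0.2078]
tcp_rot: [-0.206, 0.677, 0.205, 0.677]
contact_force: [0.5, 0.5, 0.1]
opening: 0.124
```

```bash
cat > g.py <<'E'
from st import *
import sys
s,T,Rt=st();xs,ys,z=[float(v)/1e3 for v in sys.argv[1:4]]
w=O+SX*xs+SY*ys+[0,0,z];print("shift units",np.round(T.inv().apply(w-s["eef_pos"])/.3,3))
E
python3 g.py 102 -20 200
```

```text
t 0.93 saw xyz mm [-189.4  352.2  207.8] F [0.5 0.5 0.1] open 0.12
turn left (units) [ 4.344e-01 -1.000e-04  1.200e-03] tool axes [[0.0, -0.556, 0.831], [-0.002, 0.831, 0.556], [-1.0, -0.002, -0.001]]
shift units [ 0.029 -1.575 -0.028]
```

Request:
play_rows(
  rows=[
    [12, [0, -1, -0.02], [0.434, 0, 0]],
    [12, [0, -1, -0.02], [0.434, 0, 0]],
    [12, [0, -1, -0.02], [0.434, 0, 0]],
    [12, [0, -1, -0.02], [0.434, 0, 0]],
    [12, [0, -1, -0.02], [0.434, 0, 0]],
    [12, [0, -1, -0.02], [0.434, 0, 0]],
    [12, [0, -1, -0.02], [0.434, 0, 0]],
    [12, [0, -1, -0.02], [0.434, 0, 0]],
    [12, [0, -1, -0.02], [0.434, 0, 0]],
    [12, [0, -1, -0.02], [0.434, 0, 0]],
  ],
)

```text
time: 1.77
eef_pos: [0.5753, 0.0656, 0.2075]
tcp_rot: [0.032, 0.707, -0.031, 0.706]
contact_force: [-0.1, 0.4, -0.6]
opening: 0.118
```

```bash
python3 g.py 102 -20 200
```

```text
t 1.77 saw xyz mm [ -6.8 120.  207.5] F [-0.1  0.4 -0.6] open 0.12
turn left (units) [ 0.0021 -0.0012 -0.0004] tool axes [[-0.002, 0.089, 0.996], [0.001, 0.996, -0.089], [-1.0, 0.001, -0.002]]
shift units [ 0.024 -0.468  0.361]
```

Request:
play_rows(
  rows=[
    [12, [0, -0.468, 0.36], [0, 0, 0]],
    [12, [0, -0.468, 0.36], [0, 0, 0]],
    [12, [0, -0.468, 0.36], [0, 0, 0]],
    [12, [0, -0.468, 0.36], [0, 0, 0]],
    [12, [0, -0.468, 0.36], [0, 0, 0]],
    [12, [0, -0.468, 0.36], [0, 0, 0]],
    [12, [0.1, -0.468, 0.36], [0, 0, 0]],
    [12, [0.2, -0.468, 0.36], [0, 0, 0]],
    [12, [0.26, -0.468, 0.36], [0, 0, 0]],
    [12, [0.26, -0.468, 0.36], [0, 0, 0]],
  ],
)

```text
time: 2.6
eef_pos: [0.6664, -0.0795, 0.1241]
tcp_rot: [0.031, 0.71, -0.029, 0.702]
contact_force: [-0.6, 0.0, -1.9]
opening: 0.122
```

```bash
python3 g.py 102 -20 124; python3 - <<'E'
from plant import cams
from h import *
t=cams.read_camera("top");s=cams.read_camera("scene")
a=s["color"][110:260,150:350,::-1];cv2.imwrite("pics/s2.png",cv2.resize(a,(800,600),interpolation=cv2.INTER_CUBIC))
E
```

```text
t 2.6 saw xyz mm [ 97.3 -16.1 124.1] F [-0.6  0.  -1.9] open 0.12
turn left (units) [ 0.0046 -0.0073 -0.0018] tool axes [[-0.011, 0.085, 0.996], [0.004, 0.996, -0.085], [-1.0, 0.003, -0.012]]
shift units [ 0.    -0.013  0.016]
```

View pics/s2.png

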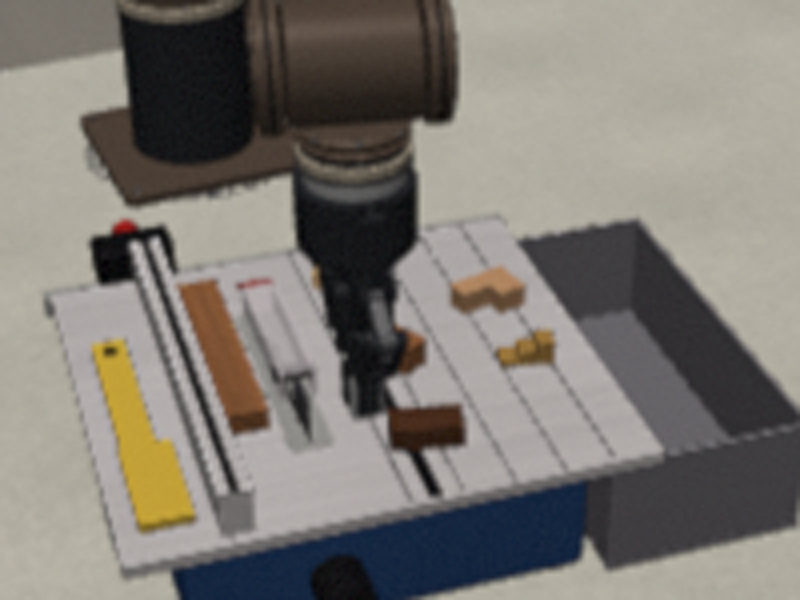

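Request:
play_rows(
  rows=[
    [12, [0, 0, 0.015], [0, 0, 0]],
    [12, [0, 0, 0.015], [0, 0, 0]],
    [12, [0, 0, 0.015], [0, 0, 0]],
    [12, [0, 0, 0.015], [0, 0, 0]],
  ],
)

```text
time: 3.03
eef_pos: [0.6764, -0.0843, 0.1319]
tcp_rot: [0.031, 0.706, -0.031, 0.707]
contact_force: [-0.1, 0.3, -0.7]
opening: 0.12
```

```bash
python3 g.py 106 -20 124
```

```text
t 3.03 saw xyz mm [107.7 -19.9 131.9] F [-0.1  0.3 -0.7] open 0.12
turn left (units) [0.0028 0.0016 0.0003] tool axes [[0.002, 0.088, 0.996], [-0.001, 0.996, -0.088], [-1.0, -0.0, 0.003]]
shift units [ 0.026 -0.    -0.006]
```

Request:
play_rows(
  rows=[
    [12, [0.012, 0, 0], [0, 0, 0]],
    [12, [0.024, 0, 0], [0, 0, 0]],
    [12, [0.024, 0.03, 0], [0, 0, 0]],
    [12, [0.024, 0.06, -0.005], [0, 0, 0]],
    [12, [0.024, 0.09, -0.01], [0, 0, 0]],
    [12, [0.024, 0.12, -0.015], [0, 0, 0]],
    [12, [0.024, 0.15, -0.02], [0, 0, 0]],
    [12, [0.024, 0.18, -0.025], [0, 0, 0]],
    [12, [0.024, 0.21, -0.03], [0, 0, 0]],
    [12, [0.024, 0.24, -0.035], [0, 0, 0]],
  ],
)

```text
time: 3.87
eef_pos: [0.6714, -0.0104, 0.1231]
tcp_rot: [0.031, 0.706, -0.031, 0.706]
contact_force: [-0.3, 0.4, 0.5]
opening: 0.119
```

```bash
python3 g.py 95 185 124; python3 - <<'E'
from plant import cams
from h import *
s=cams.read_camera("scene")
a=s["color"][110:260,150:350,::-1];cv2.imwrite("pics/s3.png",cv2.resize(a,(800,600),interpolation=cv2.INTER_CUBIC))
E
```

```text
t 3.87 saw xyz mm [ 95.9  53.2 123.1] F [-0.3  0.4  0.5] open 0.12
turn left (units) [ 0.003   0.0001 -0.    ] tool axes [[0.0, 0.088, 0.996], [-0.0, 0.996, -0.088], [-1.0, 0.0, 0.0]]
shift units [-0.003  0.439 -0.001]
```

View pics/s3.png

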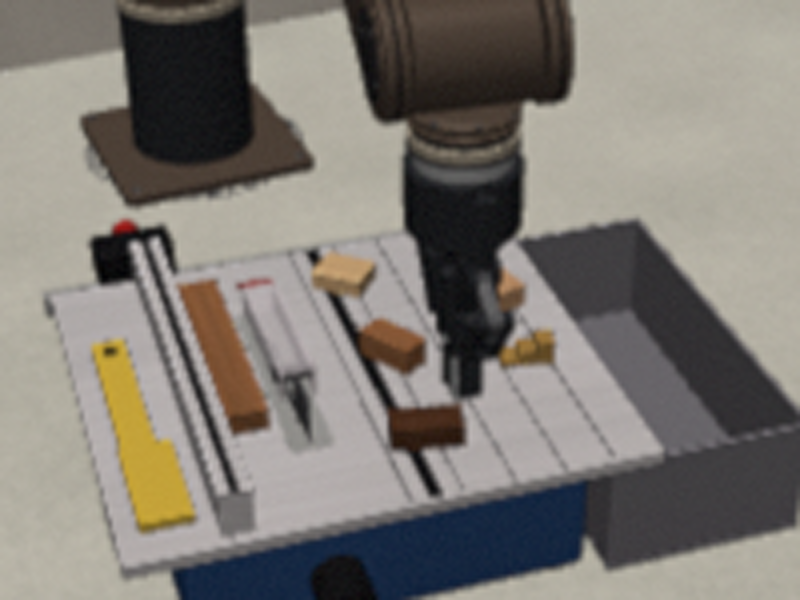

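```bash
python3 - <<'E'
from h import *
from st import *
import numpy as np
s=dict(np.load("pics/scene0.npz"));t=dict(np.load("pics/top0.npz"))
e=np.array(ctrl.get_state()["eef_pos"])
f=lambda p:np.round((P(s,p)[0]-[150,110])*4,0)
print("tcp",f(e),"x+21",f(e+SX*.021),"x-21",f(e-SX*.021))
for n,u,v in(("block",427,420),("stub",393,340),("ply",343,270)):
    w=ray(s,150+u/4,110+v/4,.138 if n=="block" else .14);d=w-O;print(n,np.round(w,3),np.round([d@SX,d@SY],3))
    k=.64
u,v=.64*412,.64*229;w=ray(t,u,v,.138);print(w)
for n,p in(("corner fl",O+SX*.16+SY*.17),("nearleft",O-SX*.16+SY*.17),("farright",O+SX*.16-SY*.19)):print(n,f(p+np.array([0,0,.12])),P(t,p+np.array([0,0,.12]))/.64)
E
```

```text
tcp [463. 415.] x+21 [474. 433.] x-21 [453. 398.]
block [ 0.684 -0.041  0.138] [0.111 0.024]
stub [ 0.592 -0.027  0.14 ] [0.018 0.03 ]
ply [ 0.492 -0.025  0.14 ] [-0.081  0.022]
[ 0.67514024 -0.03990381  0.138     ]
corner fl [659. 441.] [[351.95200946 205.00115958]]
nearleft [493. 210.] [[342.34343702 338.00676655]]
farright [119. 559.] [[503.27140642 212.59939534]]
```

Request:
play_rows(
  rows=[
    [12, [0, 0.06, 0], [0, 0, 0]],
    [12, [0, 0.06, 0], [0, 0, 0]],
    [12, [0.007, 0.06, 0], [0, 0, 0]],
    [12, [0.007, 0.06, 0], [0, 0, 0]],
  ],
)

```text
time: 4.25
eef_pos: [0.6728, 0.006, 0.1205]
tcp_rot: [0.031, 0.707, -0.031, 0.706]
contact_force: [-0.0, 0.0, -0.2]
opening: 0.115
```

```bash
python3 g.py 95 185 124; python3 - <<'E'
from plant import cams
from h import *
t=cams.read_camera("top");s=cams.read_camera("scene")
a=s["color"][150:240,240:320,::-1];b=t["color"][110:200,210:290,::-1]
cv2.imwrite("pics/s4.png",np.hstack([cv2.resize(x,(400,450),interpolation=cv2.INTER_CUBIC) for x in(a,b)]))
E
```

```text
t 4.25 saw xyz mm [ 95.8  69.7 120.5] F [-0.   0.  -0.2] open 0.12
turn left (units) [ 0.0029 -0.0004  0.0003] tool axes [[-0.001, 0.088, 0.996], [-0.0, 0.996, -0.088], [-1.0, -0.0, -0.001]]
shift units [-0.012  0.384 -0.001]
```

View pics/s4.png

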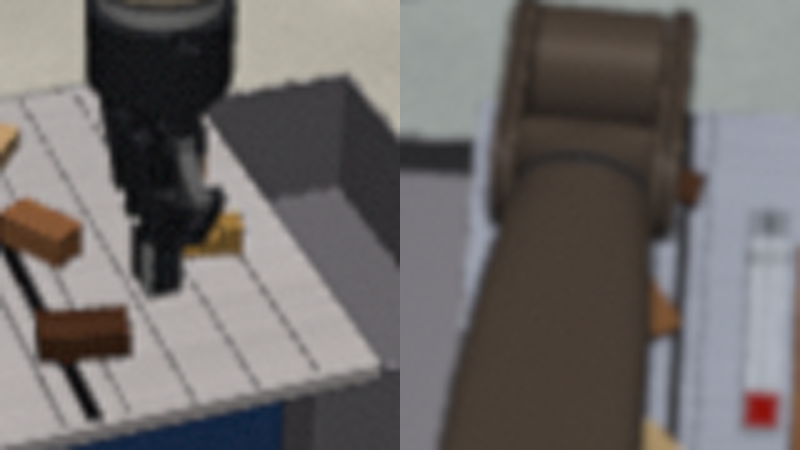

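```bash
python3 - <<'E'
from h import *
from st import *
s=dict(np.load("pics/scene0.npz"))
for n,u,v in (("tip mid",165,293),("tip left",143,288),("tip right",185,285),("block bl",38,360),("block br",130,355),("gauge right bottom",240,252)):
  for z in (.12,.13,.14):
    d=ray(s,240+u/5,150+v/5,z)-O;print(n,z,np.round([d@SX,d@SY],3))
E
```

```text
tip mid 0.12 [0.076 0.083]
tip mid 0.13 [0.088 0.078]
tip mid 0.14 [0.101 0.073]
tip left 0.12 [0.067 0.073]
tip left 0.13 [0.08  0.068]
tip left 0.14 [0.093 0.063]
tip right 0.12 [0.072 0.096]
tip right 0.13 [0.085 0.091]
tip right 0.14 [0.098 0.086]
block bl 0.12 [ 0.11  -0.001]
block bl 0.13 [ 0.122 -0.005]
block bl 0.14 [ 0.134 -0.009]
block br 0.12 [0.121 0.046]
block br 0.13 [0.133 0.042]
block br 0.14 [0.145 0.037]
gauge right bottom 0.12 [0.053 0.136]
gauge right bottom 0.13 [0.066 0.131]
gauge right bottom 0.14 [0.079 0.125]
```

Request:
play_rows(
  rows=[
    [12, [0.01, 0, 0], [0, 0, 0]],
    [12, [0.02, 0, 0], [0, 0, 0]],
    [12, [0.03, 0, 0], [0, 0, 0]],
    [12, [0.03, 0, 0], [0, 0, 0]],
  ],
)

```text
time: 4.68
eef_pos: [0.6723, 0.0061, 0.1107]
tcp_rot: [0.031, 0.707, -0.031, 0.706]
contact_force: [-0.1, 0.2, -0.8]
opening: 0.116
```

Request:
play_rows(
  rows=[
    [12, [0.01, 0, 0], [0, 0, 0]],
    [12, [0.02, 0, 0], [0, 0, 0]],
    [12, [0.02, 0, 0], [0, 0, 0]],
  ],
)

```text
time: 4.93
eef_pos: [0.6725, 0.0064, 0.105]
tcp_rot: [0.031, 0.707, -0.031, 0.706]
contact_force: [-1.3, -0.6, -0.7]
opening: 0.117
```

Request:
play_rows(
  rows=[
    [12, [0.008, 0, 0], [0, 0, 0]],
    [12, [0.015, 0, 0], [0, 0, 0]],
    [12, [0.015, 0, 0], [0, 0, 0]],
  ],
)

```text
time: 5.18
eef_pos: [0.6727, 0.0064, 0.1008]
tcp_rot: [0.031, 0.707, -0.031, 0.706]
contact_force: [0.2, 0.4, 1.1]
opening: 0.12
```

Request:
play_rows(
  rows=[
    [12, [0.006, 0, 0], [0, 0, 0]],
    [12, [0.006, 0, 0], [0, 0, 0]],
    [12, [0.006, 0, 0], [0, 0, 0]],
  ],
)

```text
time: 5.43
eef_pos: [0.673, 0.0063, 0.0996]
tcp_rot: [0.031, 0.706, -0.031, 0.706]
contact_force: [-0.3, 0.2, 0.6]
opening: 0.123
```

```bash
python3 g.py 95 185 100; python3 - <<'E'
from plant import cams
from h import *
s=cams.read_camera("scene")
a=s["color"][150:240,240:320,::-1]
cv2.imwrite("pics/s5.png",cv2.resize(a,(534,600),interpolation=cv2.INTER_CUBIC))
E
```

```text
t 5.43 saw xyz mm [95.9 70.  99.6] F [-0.3  0.2  0.6] open 0.12
turn left (units) [ 0.0028 -0.0001  0.    ] tool axes [[-0.0, 0.088, 0.996], [-0.0, 0.996, -0.088], [-1.0, -0.0, -0.0]]
shift units [-0.001  0.383 -0.001]
```

View pics/s5.png

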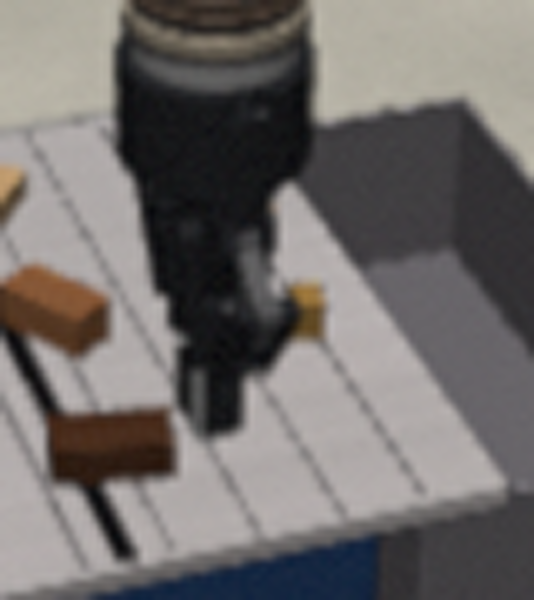

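```bash
python3 - <<'E'
from h import *
from st import *
s=dict(np.load("pics/scene0.npz"))
f=lambda p:np.round((P(s,p)[0]-[240,150])*6.667,0)
for n,u,v in (("tip mid",212,433),("tip left",183,425),("tip right",240,428),("block bl",52,478),("block br",173,470)):
  for z in (.12,.13):
    d=ray(s,240+u/6.667,150+v/6.667,z)-O;print(n,z,np.round([d@SX,d@SY],3))
E
```

```text
tip mid 0.12 [0.102 0.07 ]
tip mid 0.13 [0.114 0.065]
tip left 0.12 [0.093 0.06 ]
tip left 0.13 [0.105 0.056]
tip right 0.12 [0.102 0.082]
tip right 0.13 [0.114 0.077]
block bl 0.12 [ 0.109 -0.   ]
block bl 0.13 [ 0.121 -0.004]
block br 0.12 [0.119 0.047]
block br 0.13 [0.131 0.042]
```

Request:
play_rows(
  rows=[
    [12, [-0.08, 0, 0], [0, 0, 0]],
    [12, [-0.15, 0, 0], [0, 0, 0]],
    [12, [-0.15, -0.1, 0.01], [0, 0, 0]],
    [12, [-0.15, -0.2, 0.02], [0, 0, 0]],
    [12, [-0.15, -0.3, 0.027], [0, 0, 0]],
    [12, [-0.15, -0.3, 0.027], [0, 0, 0]],
    [12, [-0.1, -0.3, 0.027], [0, 0, 0]],
    [12, [-0.05, -0.3, 0.027], [0, 0, 0]],
    [12, [0, -0.3, 0.027], [0, 0, 0]],
    [12, [0, -0.3, 0.027], [0, 0, 0]],
  ],
)

```text
time: 6.32
eef_pos: [0.673, -0.0828, 0.0977]
tcp_rot: [0.031, 0.707, -0.031, 0.706]
contact_force: [-0.5, 0.3, -0.5]
opening: 0.116
```

```bash
python3 g.py 95 185 100
```

```text
t 6.32 saw xyz mm [104.2 -18.7  97.7] F [-0.5  0.3 -0.5] open 0.12
turn left (units) [ 0.0036 -0.0007 -0.0002] tool axes [[-0.001, 0.087, 0.996], [0.0, 0.996, -0.087], [-1.0, 0.0, -0.001]]
shift units [-0.007  0.679 -0.027]
```

Request:
play_rows(
  rows=[
    [12, [0, 0.035, 0], [0, 0, 0]],
    [12, [0, 0.07, -0.003], [0, 0, 0]],
    [12, [0, 0.105, -0.006], [0, 0, 0]],
    [12, [0, 0.14, -0.01], [0, 0, 0]],
    [12, [0, 0.175, -0.014], [0, 0, 0]],
    [12, [0, 0.21, -0.018], [0, 0, 0]],
    [12, [0, 0.245, -0.022], [0, 0, 0]],
    [12, [0, 0.28, -0.026], [0, 0, 0]],
    [12, [0, 0.315, -0.03], [0, 0, 0]],
    [12, [0, 0.35, -0.033], [0, 0, 0]],
  ],
)

```text
time: 7.15
eef_pos: [0.6725, 0.0225, 0.0998]
tcp_rot: [0.031, 0.706, -0.031, 0.706]
contact_force: [-0.1, -0.6, 0.6]
opening: 0.12
```

```bash
python3 g.py 95 185 100; python3 - <<'E'
from plant import cams
from h import *
s=cams.read_camera("scene")
a=s["color"][130:250,170:350,::-1]
cv2.imwrite("pics/s6.png",cv2.resize(a,(800,533),interpolation=cv2.INTER_CUBIC))
E
```

```text
t 7.15 saw xyz mm [94.  86.1 99.8] F [-0.1 -0.6  0.6] open 0.12
turn left (units) [0.0028 0.0001 0.    ] tool axes [[0.0, 0.088, 0.996], [-0.0, 0.996, -0.088], [-1.0, -0.0, 0.0]]
shift units [-0.001  0.33   0.005]
```

View pics/s6.png

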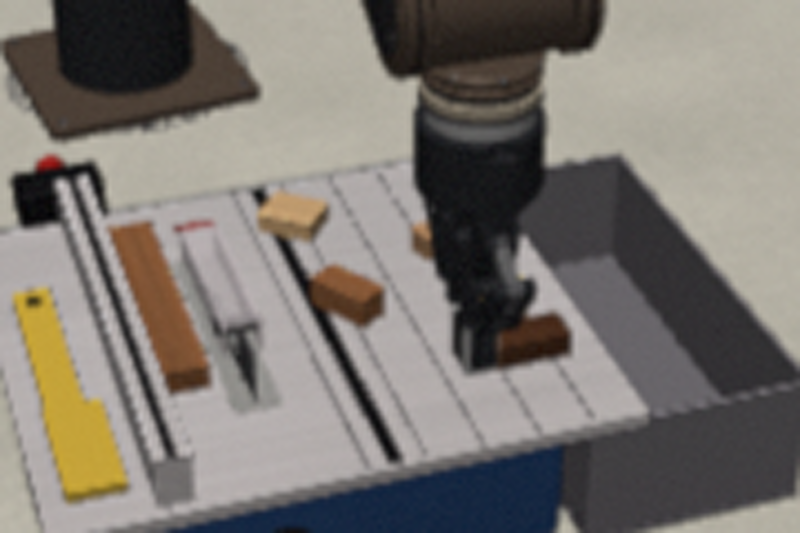

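Request:
play_rows(
  rows=[
    [12, [0, 0.035, 0], [0, 0, 0]],
    [12, [0, 0.07, 0], [0, 0, 0]],
    [12, [0, 0.105, 0], [0, 0, 0]],
    [12, [0, 0.14, 0], [0, 0, 0]],
    [12, [0, 0.175, 0], [0, 0, 0]],
    [12, [0, 0.21, 0], [0, 0, 0]],
    [12, [0, 0.245, 0], [0, 0, 0]],
    [12, [0, 0.28, 0], [0, 0, 0]],
    [12, [0, 0.31, 0], [0, 0, 0]],
    [12, [0, 0.31, 0], [0, 0, 0]],
  ],
)

```text
time: 8.03
eef_pos: [0.6807, 0.1162, 0.0995]
tcp_rot: [0.031, 0.706, -0.03, 0.706]
contact_force: [-0.7, -0.2, 0.2]
opening: 0.118
```

```bash
python3 g.py -35 70 152; python3 - <<'E'
from plant import cams
import numpy as np
np.savez("pics/s7.npz",**cams.read_camera("scene"))
E
```

```text
t 8.03 saw xyz mm [ 93.4 180.1  99.5] F [-0.7 -0.2  0.2] open 0.12
turn left (units) [ 0.0039 -0.0001 -0.0004] tool axes [[-0.0, 0.086, 0.996], [0.001, 0.996, -0.086], [-1.0, 0.001, -0.0]]
shift units [-0.175 -0.364 -0.43 ]
```

Request:
play_rows(
  rows=[
    [12, [-0.09, 0, 0], [0, 0, 0]],
    [12, [-0.175, 0, 0], [0, 0, 0]],
    [12, [-0.175, -0.364, -0.433], [0, 0, 0]],
    [12, [-0.175, -0.364, -0.433], [0, 0, 0]],
    [12, [-0.175, -0.364, -0.433], [0, 0, 0]],
    [12, [-0.175, -0.364, -0.433], [0, 0, 0]],
    [12, [-0.175, -0.364, -0.433], [0, 0, 0]],
    [12, [-0.175, -0.364, -0.433], [0, 0, 0]],
    [12, [-0.175, -0.364, -0.433], [0, 0, 0]],
    [12, [-0.12, -0.364, -0.433], [0, 0, 0]],
  ],
)

```text
time: 8.92
eef_pos: [0.5459, 0.0163, 0.14]
tcp_rot: [0.031, 0.703, -0.031, 0.71]
contact_force: [0.7, -0.2, 0.5]
opening: 0.123
```

```bash
python3 g.py -36 70 99.5
```

```text
t 8.92 saw xyz mm [-31.5  68.2 140. ] F [ 0.7 -0.2  0.5] open 0.12
turn left (units) [0.0028 0.0061 0.0003] tool axes [[0.01, 0.088, 0.996], [-0.001, 0.996, -0.088], [-1.0, -0.0, 0.01]]
shift units [ 0.135  0.006 -0.016]
```

Request:
play_rows(
  rows=[
    [12, [0.06, 0, 0], [0, 0, 0]],
    [12, [0.12, 0, 0], [0, 0, 0]],
    [12, [0.12, 0, 0], [0, 0, 0]],
    [12, [0.12, 0.035, 0], [0, 0, 0]],
    [12, [0.12, 0.07, 0], [0, 0, 0]],
    [12, [0.12, 0.105, 0], [0, 0, 0]],
    [12, [0.12, 0.14, 0], [0, 0, 0]],
    [12, [0.12, 0.175, 0], [0, 0, 0]],
    [12, [0.12, 0.21, 0], [0, 0, 0]],
    [12, [0.12, 0.245, 0], [0, 0, 0]],
  ],
)

```text
time: 9.75
eef_pos: [0.5483, 0.0913, 0.0999]
tcp_rot: [0.031, 0.706, -0.031, 0.707]
contact_force: [0.4, -0.3, 0.1]
opening: 0.118
```

Request:
play_rows(
  rows=[
    [12, [0, 0.035, 0], [0, 0, 0]],
    [12, [0, 0.07, 0], [0, 0, 0]],
    [12, [0, 0.105, 0], [0, 0, 0]],
    [12, [0, 0.14, 0], [0, 0, 0]],
    [12, [0, 0.14, 0], [0, 0, 0]],
  ],
)

```text
time: 10.17
eef_pos: [0.5519, 0.1336, 0.0996]
tcp_rot: [0.031, 0.706, -0.03, 0.706]
contact_force: [-0.8, -0.7, -0.5]
opening: 0.12
```

```bash
python3 g.py -95 -20 152; python3 - <<'E'
from plant import cams
from h import *
s=cams.read_camera("scene");p=dict(np.load("pics/s7.npz"))
cv2.imwrite("pics/s8.png",np.hstack([cv2.resize(x["color"][130:250,210:350,::-1],(400,343),interpolation=cv2.INTER_CUBIC) for x in(p,s)]))
E
```

```text
t 10.17 saw xyz mm [-36.4 185.6  99.6] F [-0.8 -0.7 -0.5] open 0.12
turn left (units) [ 0.0038  0.     -0.0003] tool axes [[0.0, 0.086, 0.996], [0.001, 0.996, -0.086], [-1.0, 0.001, 0.0]]
shift units [-0.175 -0.684 -0.2  ]
```

View pics/s8.png

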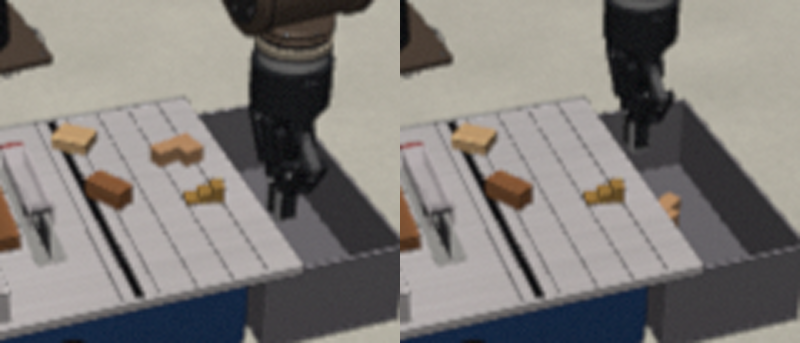

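Request:
play_rows(
  rows=[
    [12, [-0.09, 0, 0], [0, 0, 0]],
    [12, [-0.175, 0, 0], [0, 0, 0]],
    [12, [-0.175, -0.12, -0.035], [0, 0, 0]],
    [12, [-0.175, -0.24, -0.07], [0, 0, 0]],
    [12, [-0.175, -0.36, -0.105], [0, 0, 0]],
    [12, [-0.175, -0.48, -0.14], [0, 0, 0]],
    [12, [-0.175, -0.58, -0.17], [0, 0, 0]],
    [18, [-0.175, -0.64, -0.19], [0, 0, 0]],
    [18, [-0.175, -0.672, -0.199], [0, 0, 0]],
    [18, [-0.175, -0.672, -0.199], [0, 0, 0]],
  ],
)

```text
time: 11.05
eef_pos: [0.4742, -0.0655, 0.1522]
tcp_rot: [0.032, 0.706, -0.032, 0.706]
contact_force: [0.3, 0.5, 0.4]
opening: 0.178
```

Request:
play_rows(
  rows=[
    [18, [0, 0, 0], [0, 0, 0]],
    [18, [0, 0, 0], [0, 0, 0]],
  ],
)

```text
time: 11.22
eef_pos: [0.475, -0.0631, 0.1521]
tcp_rot: [0.031, 0.706, -0.031, 0.706]
contact_force: [0.0, -0.7, 0.6]
opening: 0.182
```

```bash
python3 g.py -96 -16 99.5
```

```text
t 11.22 saw xyz mm [-94.8 -17.4 152.1] F [ 0.  -0.7  0.6] open 0.18
turn left (units) [ 0.0031  0.0001 -0.0003] tool axes [[0.0, 0.087, 0.996], [0.0, 0.996, -0.087], [-1.0, 0.0, 0.0]]
shift units [ 0.175  0.005 -0.004]
```

Request:
play_rows(
  rows=[
    [18, [0.06, 0, 0], [0, 0, 0]],
    [18, [0.12, 0, 0], [0, 0, 0]],
    [18, [0.175, 0, 0], [0, 0, 0]],
    [18, [0.175, 0, 0], [0, 0, 0]],
    [18, [0.175, 0.03, 0], [0, 0, 0]],
    [18, [0.175, 0.06, 0], [0, 0, 0]],
    [18, [0.175, 0.09, 0], [0, 0, 0]],
    [18, [0.175, 0.12, 0], [0, 0, 0]],
    [18, [0.175, 0.155, 0], [0, 0, 0]],
    [18, [0.175, 0.19, 0], [0, 0, 0]],
  ],
)

```text
time: 12.05
eef_pos: [0.4798, -0.0056, 0.0998]
tcp_rot: [0.031, 0.706, -0.031, 0.707]
contact_force: [0.3, 0.3, 0.2]
opening: 0.176
```

Request:
play_rows(
  rows=[
    [18, [0, 0.035, 0], [0, 0, 0]],
    [18, [0, 0.07, 0], [0, 0, 0]],
    [18, [0, 0.105, 0], [0, 0, 0]],
    [18, [0, 0.14, 0], [0, 0, 0]],
    [18, [0, 0.175, 0], [0, 0, 0]],
    [18, [0, 0.21, 0], [0, 0, 0]],
    [18, [0, 0.245, 0], [0, 0, 0]],
  ],
)

```text
time: 12.63
eef_pos: [0.4862, 0.0673, 0.0996]
tcp_rot: [0.031, 0.706, -0.031, 0.706]
contact_force: [-0.7, -0.6, 0.3]
opening: 0.179
```

```bash
python3 g.py -95 185 99.5; cat > look.py <<'E'
# ply/stub centroid on table by colour (blobs rising above grey), scene camera
from plant import cams
from h import *
from st import O,SX,SY
s=cams.read_camera("scene");hsv=cv2.cvtColor(np.ascontiguousarray(s["color"]),cv2.COLOR_RGB2HSV)
m=((hsv[...,1]>85)&(hsv[...,0]<25)).astype(np.uint8);q=np.zeros_like(m);q[150:235,225:335]=m[150:235,225:335]
n,l,st_,c=cv2.connectedComponentsWithStats(q)
for i in range(1,n):
    if st_[i,4]>12:
        d=ray(s,*c[i],.13)-O;print("blob",st_[i].tolist(),np.round([d@SX,d@SY],3),s["color"][l==i].mean(0).round())
E
python3 look.py
```

```text
t 12.63 saw xyz mm [-95.6 113.4  99.6] F [-0.7 -0.6  0.3] open 0.18
turn left (units) [ 0.0028 -0.      0.    ] tool axes [[-0.0, 0.088, 0.996], [-0.0, 0.996, -0.088], [-1.0, -0.0, -0.0]]
shift units [0.    0.239 0.003]
blob [268, 167, 12, 11, 89] [-0.089  0.142] [156. 127.  92.]
blob [239, 190, 17, 13, 154] [0.007 0.03 ] [100.  66.  43.]
blob [274, 193, 14, 8, 81] [0.046 0.12 ] [122.  95.  53.]
blob [301, 198, 7, 10, 44] [0.085 0.172] [154. 119.  88.]
```

Request:
play_rows(
  rows=[
    [18, [0, 0.035, 0], [0, 0, 0]],
    [18, [0, 0.07, 0], [0, 0, 0]],
    [18, [0, 0.105, 0], [0, 0, 0]],
    [18, [0, 0.14, 0], [0, 0, 0]],
    [18, [0, 0.175, 0], [0, 0, 0]],
    [18, [0, 0.21, 0], [0, 0, 0]],
    [18, [0, 0.24, 0], [0, 0, 0]],
    [18, [0, 0.24, 0], [0, 0, 0]],
  ],
)

```text
time: 13.35
eef_pos: [0.4926, 0.1396, 0.0996]
tcp_rot: [0.031, 0.706, -0.03, 0.706]
contact_force: [-0.1, 0.0, -0.2]
opening: 0.18
```

```bash
python3 look.py; python3 g.py 65 31 152
```

```text
blob [239, 190, 17, 13, 152] [0.008 0.03 ] [101.  67.  44.]
blob [296, 191, 12, 17, 98] [0.065 0.174] [170. 135.  98.]
blob [274, 193, 14, 8, 80] [0.045 0.12 ] [123.  95.  53.]
t 13.4 saw xyz mm [-96.  185.2  99.6] F [0.2 0.1 0.2] open 0.18
turn left (units) [ 0.0038 -0.0001  0.0001] tool axes [[-0.0, 0.086, 0.996], [-0.0, 0.996, -0.086], [-1.0, -0.0, -0.0]]
shift units [-0.175 -0.517  0.534]
```

Request:
play_rows(
  rows=[
    [18, [-0.09, 0, 0], [0, 0, 0]],
    [10, [-0.175, 0, 0], [0, 0, 0]],
    [0, [-0.175, -0.09, 0.095], [0, 0, 0]],
    [0, [-0.175, -0.18, 0.19], [0, 0, 0]],
    [0, [-0.175, -0.27, 0.285], [0, 0, 0]],
    [0, [-0.175, -0.36, 0.38], [0, 0, 0]],
    [0, [-0.175, -0.44, 0.465], [0, 0, 0]],
    [0, [-0.175, -0.49, 0.515], [0, 0, 0]],
    [0, [-0.175, -0.504, 0.533], [0, 0, 0]],
    [0, [-0.175, -0.504, 0.533], [0, 0, 0]],
  ],
)

```text
time: 14.23
eef_pos: [0.6391, -0.0285, 0.1517]
tcp_rot: [0.032, 0.707, -0.032, 0.706]
contact_force: [-0.7, 0.1, -0.3]
opening: -0.002
```

Request:
play_rows(
  rows=[
    [0, [0, 0, 0], [0, 0, 0]],
    [0, [0.06, 0, 0], [0, 0, 0]],
    [0, [0.12, 0, 0], [0, 0, 0]],
    [0, [0.17, 0, 0], [0, 0, 0]],
    [0, [0.17, 0, 0], [0, 0, 0]],
  ],
)

```text
time: 14.65
eef_pos: [0.6359, -0.0248, 0.0983]
tcp_rot: [0.031, 0.708, -0.03, 0.705]
contact_force: [-0.1, -0.5, -0.0]
opening: 0.001
```

```bash
python3 look.py; python3 g.py 19 33 99.5
```

```text
blob [239, 190, 12, 13, 109] [0.003 0.025] [96. 64. 42.]
blob [296, 191, 12, 17, 97] [0.065 0.174] [172. 136.  99.]
blob [274, 193, 14, 8, 80] [0.045 0.12 ] [124.  96.  53.]
t 14.7 saw xyz mm [62.7 35.3 99.9] F [ 0.6 -0.  -0.6] open 0.0
turn left (units) [ 0.0038 -0.0021 -0.0003] tool axes [[-0.003, 0.086, 0.996], [0.001, 0.996, -0.086], [-1.0, 0.001, -0.003]]
shift units [ 0.002 -0.007 -0.146]
```

Request:
play_rows(
  rows=[
    [0, [0, -0.007, -0.03], [0, 0, 0]],
    [0, [0, -0.007, -0.06], [0, 0, 0]],
    [0, [0, -0.007, -0.09], [0, 0, 0]],
    [0, [0, -0.007, -0.12], [0, 0, 0]],
    [0, [0, -0.007, -0.146], [0, 0, 0]],
    [0, [0, -0.007, -0.146], [0, 0, 0]],
    [0, [0, -0.007, -0.1], [0, 0, 0]],
    [0, [-0.1, -0.007, -0.09], [0, 0, 0]],
    [0, [-0.175, -0.007, -0.09], [0, 0, 0]],
    [0, [-0.175, -0.09, -0.09], [0, 0, 0]],
  ],
)

```text
time: 15.53
eef_pos: [0.6128, -0.0493, 0.1597]
tcp_rot: [0.03, 0.703, -0.03, 0.71]
contact_force: [0.5, -0.3, 0.7]
opening: -0.003
```

Request:
play_rows(
  rows=[
    [0, [0, -0.08, 0], [0, 0, 0]],
    [12, [0, -0.08, 0], [0, 0, 0]],
  ],
)

```text
time: 15.7
eef_pos: [0.6074, -0.0786, 0.1547]
tcp_rot: [0.031, 0.706, -0.033, 0.707]
contact_force: [-0.4, -0.1, -0.6]
opening: 0.114
```

```bash
python3 look.py; python3 g.py -20 -14 152;  python3 - <<'E'
from plant import cams
from h import *
s=cams.read_camera("scene")
a=s["color"][130:250,190:350,::-1]
cv2.imwrite("pics/s9.png",cv2.resize(a,(800,600),interpolation=cv2.INTER_CUBIC))
E
```

```text
blob [238, 184, 14, 13, 138] [-0.023  0.03 ] [102.  68.  45.]
blob [296, 191, 12, 17, 98] [0.065 0.174] [168. 133.  97.]
blob [274, 193, 14, 8, 79] [0.045 0.12 ] [122.  94.  52.]
t 15.75 saw xyz mm [ 38. -19. 154.] F [-0.3 -0.4 -0.9] open 0.12
turn left (units) [0.001  0.0004 0.0002] tool axes [[0.001, 0.091, 0.996], [-0.0, 0.996, -0.091], [-1.0, -0.0, 0.001]]
shift units [ 0.007  0.017 -0.193]
```

View pics/s9.png

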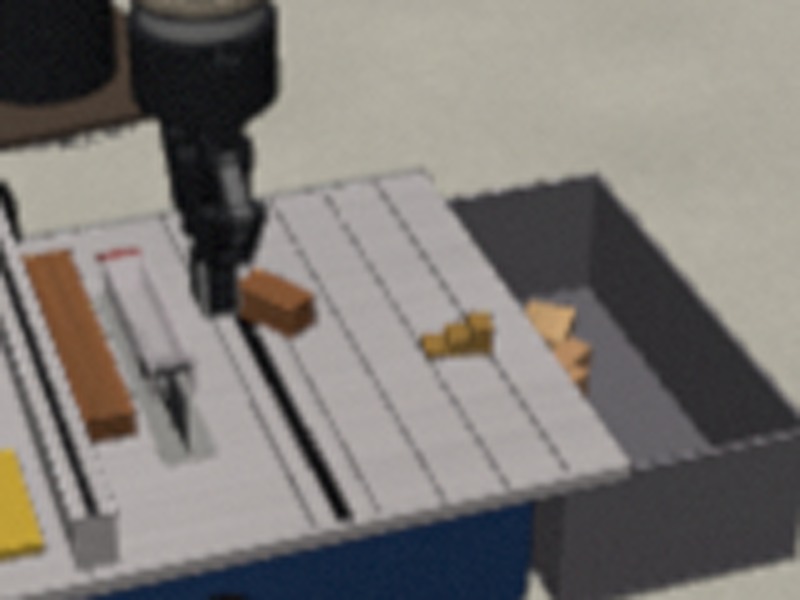

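Request:
play_rows(
  rows=[
    [12, [0, 0.015, -0.08], [0, 0, 0]],
    [12, [0, 0.015, -0.16], [0, 0, 0]],
    [12, [0, 0.015, -0.195], [0, 0, 0]],
    [12, [0, 0.015, -0.195], [0, 0, 0]],
    [12, [0, 0.015, -0.195], [0, 0, 0]],
    [12, [0, 0.015, -0.195], [0, 0, 0]],
  ],
)

```text
time: 16.3
eef_pos: [0.5502, -0.0655, 0.1541]
tcp_rot: [0.031, 0.706, -0.031, 0.707]
contact_force: [0.5, -0.2, 0.6]
opening: 0.117
```

```bash
python3 g.py -22 -14 99.5
```

```text
t 16.3 saw xyz mm [-19.7 -12.9 154.1] F [ 0.5 -0.2  0.6] open 0.12
turn left (units) [0.0029 0.001  0.0001] tool axes [[0.002, 0.088, 0.996], [-0.0, 0.996, -0.088], [-1.0, -0.0, 0.002]]
shift units [ 0.182 -0.004 -0.008]
```

Request:
play_rows(
  rows=[
    [12, [0.06, -0.005, -0.008], [0, 0, 0]],
    [12, [0.12, -0.005, -0.008], [0, 0, 0]],
    [12, [0.178, -0.005, -0.008], [0, 0, 0]],
    [12, [0.178, -0.005, -0.008], [0, 0, 0]],
    [12, [0.178, 0.03, -0.01], [0, 0, 0]],
    [12, [0.178, 0.06, -0.015], [0, 0, 0]],
    [12, [0.178, 0.09, -0.02], [0, 0, 0]],
    [12, [0.178, 0.12, -0.025], [0, 0, 0]],
    [12, [0.178, 0.15, -0.03], [0, 0, 0]],
    [12, [0.178, 0.18, -0.035], [0, 0, 0]],
  ],
)

```text
time: 17.13
eef_pos: [0.5435, -0.0096, 0.1007]
tcp_rot: [0.031, 0.706, -0.031, 0.707]
contact_force: [0.5, 0.6, -0.2]
opening: 0.123
```

```bash
python3 look.py; python3 g.py -30 185 99.5
```

```text
blob [252, 181, 8, 15, 98] [-0.022  0.064] [110.  74.  49.]
blob [295, 191, 13, 17, 100] [0.065 0.174] [168. 134.  98.]
blob [274, 193, 14, 8, 79] [0.045 0.12 ] [123.  95.  52.]
t 17.18 saw xyz mm [-32.   43.5 100.5] F [-0.9  1.3  0.6] open 0.12
turn left (units) [ 0.0036  0.     -0.0006] tool axes [[0.0, 0.087, 0.996], [0.001, 0.996, -0.087], [-1.0, 0.001, 0.0]]
shift units [0.004 0.472 0.009]
```

Request:
play_rows(
  rows=[
    [12, [0, 0.03, 0], [0, 0, 0]],
    [12, [0, 0.06, 0], [0, 0, 0]],
    [12, [0, 0.09, 0], [0, 0, 0]],
    [12, [0, 0.12, 0], [0, 0, 0]],
    [12, [0, 0.15, 0], [0, 0, 0]],
    [12, [0, 0.18, 0], [0, 0, 0]],
    [12, [0, 0.21, 0], [0, 0, 0]],
    [12, [0, 0.24, 0], [0, 0, 0]],
    [12, [0, 0.27, 0], [0, 0, 0]],
    [12, [0, 0.3, 0], [0, 0, 0]],
  ],
)

```text
time: 18.02
eef_pos: [0.5515, 0.0798, 0.1002]
tcp_rot: [0.031, 0.706, -0.031, 0.706]
contact_force: [-0.1, 0.6, 0.8]
opening: 0.123
```

```bash
python3 look.py; python3 g.py -30 187 99.5
```

```text
blob [274, 177, 18, 24, 203] [0.009 0.139] [112.  80.  49.]
blob [296, 191, 12, 17, 98] [0.065 0.174] [170. 135.  99.]
t 18.07 saw xyz mm [-31.9 133.2 100.2] F [-0.3 -0.1 -0.3] open 0.12
turn left (units) [ 0.0033  0.     -0.0007] tool axes [[0.0, 0.087, 0.996], [0.001, 0.996, -0.087], [-1.0, 0.001, 0.0]]
shift units [0.003 0.179 0.007]
```

Request:
play_rows(
  rows=[
    [12, [0, 0.03, 0], [0, 0, 0]],
    [12, [0, 0.06, 0], [0, 0, 0]],
    [12, [0, 0.09, 0], [0, 0, 0]],
    [12, [0, 0.12, 0], [0, 0, 0]],
    [12, [0, 0.15, 0], [0, 0, 0]],
    [12, [0, 0.18, 0], [0, 0, 0]],
    [12, [0, 0.18, 0], [0, 0, 0]],
    [12, [-0.1, 0.18, 0], [0, 0, 0]],
    [12, [-0.2, 0.18, 0], [0, 0, 0]],
    [12, [-0.3, 0.18, 0], [0, 0, 0]],
  ],
)

```text
time: 18.9
eef_pos: [0.5555, 0.1326, 0.1905]
tcp_rot: [0.031, 0.707, -0.031, 0.706]
contact_force: [0.8, -0.4, -0.9]
opening: 0.123
```

Request:
play_rows(
  rows=[
    [12, [-0.05, 0.3, -1], [0, 0, 0]],
    [12, [-0.05, 0.3, -1], [0, 0, 0]],
    [12, [-0.05, 0.3, -1], [0, 0, 0]],
    [12, [-0.05, 0.3, -1], [0, 0, 0]],
    [12, [-0.05, 0.3, -1], [0, 0, 0]],
    [12, [-0.05, 0.3, -1], [0, 0, 0]],
    [12, [-0.05, 0.3, -0.8], [0, 0, 0]],
  ],
)

```text
time: 19.48
eef_pos: [0.3182, 0.2429, 0.2035]
tcp_rot: [0.03, 0.708, -0.031, 0.705]
contact_force: [0.9, 0.0, -0.6]
opening: 0.122
```

```bash
python3 look.py; python3 g.py -30 187 99.5; python3 - <<'E'
from plant import cams
from h import *
s=cams.read_camera("scene");t=cams.read_camera("top")
b=t["color"][125:230,180:330,::-1];a=s["color"][140:245,200:350,::-1]
cv2.imwrite("pics/f.png",np.hstack([cv2.resize(x,(400,280),interpolation=cv2.INTER_CUBIC) for x in(a,b)]))
E
```

```text
blob [295, 191, 13, 17, 100] [0.065 0.174] [164. 130.  95.]
blob [274, 193, 14, 8, 81] [0.046 0.12 ] [119.  92.  51.]
blob [309, 211, 8, 9, 43] [0.145 0.171] [120.  83.  57.]
t 19.53 saw xyz mm [-275.6  276.   205.6] F [0.1 0.2 0.8] open 0.12
turn left (units) [ 0.0045  0.0008 -0.0019] tool axes [[0.002, 0.085, 0.996], [0.003, 0.996, -0.085], [-1.0, 0.003, 0.001]]
shift units [ 0.354 -0.304  0.816]
```

View pics/f.png

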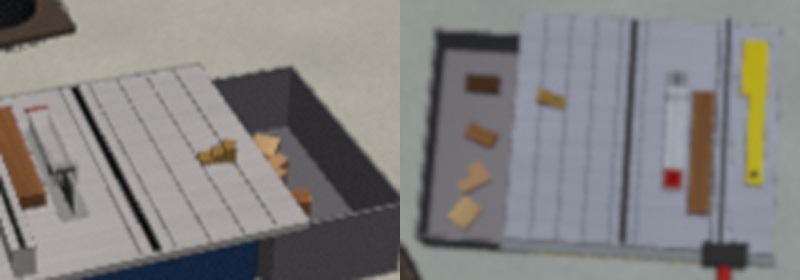

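Request:
play_rows(
  rows=[
    [12, [0, 0, 0], [0, 0, 0]],
    [12, [0, 0, 0], [0, 0, 0]],
    [12, [0, 0, 0], [0, 0, 0]],
    [12, [0, 0, 0], [0, 0, 0]],
    [12, [0, 0, 0], [0, 0, 0]],
    [12, [0, 0, 0], [0, 0, 0]],
  ],
)

```text
time: 20.13
eef_pos: [0.3253, 0.2431, 0.205]
tcp_rot: [0.031, 0.707, -0.032, 0.706]
contact_force: [-0.6, -0.5, 0.1]
opening: 0.122
```

```bash
python3 -c "
from plant import ctrl
print(ctrl.sign_off())"
```

```text
the job is handed in; nothing more can be done
None
```

All four offcuts are in the bin. I swept block, notched piece, ply and stub over the left edge with nearly shut fingertips. The stub was first nudged sideways so that it would clear the brass gauge. I handed in at about 20 s of the 61 s, and the interface gave no verdict.

**Last checks:** The final top view shows all four pieces lying on the bin floor and the arm clear of everything. The gauge measured (45–46, 120) mm in the saw frame from the first blob reading, before the stub sweep, to the last. The initial top view had put it at about (43, 121) mm. Guard, strip and push stick look unmoved in the pictures; I did not measure them or the other objects. The force readings between moves stayed within about 2 N.

**What disagreed:** The first push on the block passed over it without touching. The fingertips sit about 20 mm above the reported TCP position. No contact was felt with the TCP reading 20 mm below table height, and the pictures agreed. I then swept with the TCP reading about 0.100 m, which put the tips just above the table. The arm also overshoots by about 5 mm after fast stops, so I added settling rows before most of the later descents.

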